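# Put the aluminium tin away under the low bathroom rack

## Task

Put the flat aluminium tin away lengthwise under the low steel rack, into the open space beside the wooden case where there is room for it: slide it in along the marble, straight, and push it fully home against the rail at the back of the rack, then let go. Do not shove the case aside, and leave the soap pump, the cup and the nail clipper where they are.

Things in the scene. Friction and masses are not known exactly. Their poses are not given: they have to be found in the camera images.
- tin: Closed flat rectangular aluminium tin, loose, 135 mm long (its x) x 62 mm wide (its y) x 34 mm high, rounded edges, 150 to 310 g. Both ends are alike. Origin: centre of its underside; z up. It starts lying flat on the marble between the robot and the rack, roughly crosswise.
- rack: Low stainless steel rack fixed on the marble, 130 mm deep (x), 302 mm wide (y), 44 mm high, nothing on it. Origin: centre of its footprint, on the marble; x points from its open front (facing the robot) to its back, y along its width. Side cheeks 6 mm thick, inside faces at y = -145 and +145 mm. Four 10 mm slats along y form its top, underside 40 mm above the marble: 6 mm to spare over the tin.
- rack_front (a point): Middle of the lower front edge of the rack's first slat: 65 mm before the rack's origin (x = -65 mm in its frame), 40 mm above the marble. Axes as the rack's.
- rack_stop (a point): Middle of the front face of the low rail at the rack's back (x = +55 mm in its frame); the rail spans the width, 6 to 16 mm above the marble. With the tin home against it, the tin's centre is at x = -12.5 mm in the rack's frame and its near end stands out 15 mm in front of the first slat.
- case: Closed dark wooden grooming case, loose, 105 mm deep (x) x 130 mm wide (y) x 32 mm high, about 450 g. Origin: centre of its underside. It lies under the rack, square to it within 2 degrees, wholly behind the front edge, anywhere across the width. The wider space beside it, left or right, is at least 78 mm wide; the other is often too narrow for the tin. It must stay.
- pump: Blue soap pump with push dispenser, 64 mm diameter, 165 mm tall, loose, beside the rack. Origin: centre of its underside. Bystander.
- cup: White ceramic cup, 76 mm diameter, 95 mm tall, loose, beside the rack on the other side from the pump. Origin: centre of its underside. Bystander.
- clipper: Steel nail clipper, 80 mm long (its x), 14 mm wide, 13 mm high, lying loose on the marble to the left, nearer the robot than the rack. Origin: centre of its underside. Bystander.
There are look-alikes about, which are no part of the job. Of the things that look like the tin, take the one that is farthest to the robot's left at the start.

How it is judged:
By the outcome, as a careful person would: the job done as asked, in the order asked, and still so for the second after the job is handed in, with the robot touching nothing.
It also fails if it takes over 51 s, if anything falls off the work surface, if the arm or the gripper's body presses on something with over 40 N, if the wrist force passes 120 N, or if a joint passes its speed limit or range.

## Robot

A 6-joint arm with a two-finger parallel gripper is mounted at the origin on the work surface. World frame = base frame: x ahead of the robot, y to its left, z up, the work surface at z = 0. Lengths are in m, angles in rad, forces in N, time in s.
With the tool pointing down it reaches from about 0.375 to 0.925 m from the base axis. Payload 5.7 kg.
Tool frame: the origin (TCP) lies midway between the tips of the shut fingers; the grasp point (between the pads) lies 19 mm behind it; z points along the fingers, y is the line along which they close (so a half turn about z gives the same grasp; the last joint's range is limited). The gripper opens to 88 mm and grips with 3 to 60 N. Pads are 20 mm wide; open, the fingers measure 115 mm over their backs; the gripper's body (75 mm by 178 mm) begins 61 mm behind the grasp point.
Start: joints at [-1.322, 0.359, 1.51, -0, 1.272, -0.115], TCP at [0.213, -0.561, 0.223] pointing down, gripper open.
Joint ranges: [-2.97, 2.97], [-1.01, 2.36], [0.21, 2.38], [-0.96, 4.11], [0.2, 2.71], [-2.98, 2.98]. Speed limits (rad/s): [2.39, 2.39, 3.14, 3.14, 3.14, 3.14].

## Interface

Orientations are given as [roll, pitch, yaw] about the fixed x, y, z axes, in that order (R = Rz(yaw) Ry(pitch) Rx(roll)).
In Python, from bench import arm, eyes gives the robot as it stands. The module is installed in compiled form; this text tells all that it offers.
- The arm moves only by the tool send_rows, never from a script. Its argument "steps" is a list of rows, each a list of 3 entries, a list of its own where there are three numbers: the shift along the tool's x, y, z in mm, then the turn, a rotation vector about the tool's x, y, z in rad, then the opening, from -1 (shut) to 1 (fully open). A call has 1 to 10 rows; each row shifts and turns the commanded pose from where the row before left it, along the tool's axes as they then stand; what a row does not reach is not made up. A row lasts 1/8 s, in which the tool goes at most 62.5 mm and 10.7 degrees, less where a joint would pass 70% of its speed; a pose out of reach is approached as far as the arm can. A call is refused whole if a number of a shift passes 62.5 or a number of a turn 0.188, either way. A call with a gripper value outside its range is refused whole. The fingers move at their own pace and stop on an object; "grip_force" is the grip in N (left out, the last holds). Time passes only in rows, so rows that do not move let the fingers close. It gives the time, the measured TCP pose, the force, the opening and the grip force at its end, in the units of the state.
- arm.sense(): the state, without advancing time (a new reading comes with each control period).
- eyes.grab_frame(name): name is "scene" or "top"; returns a dict with "img" (384x512x3 uint8, red, green, blue), "camera_matrix" (3x3 intrinsics, pixels), "dist_coeffs" ([k1, k2, p1, p2, k3] as OpenCV has them; the pictures are not rectified), "view" (4x4, takes a point from world to camera coordinates). Camera axes: x right, y up, looking along -z (the intrinsics and any distortion apply to the point x, -y, -z); pixel columns grow to the right and rows downward; lengths in m; the calibration is good to about 2 mm. A picture is of the moment at which its call begins. There is no depth.
- arm.job_done(): hands the job in; it is judged then, once.
The state is a dict: "t": time; "joints": joint angles; "joint_velocities": joint speeds; "joint_torque": joint torques, N m; "ee_pos": TCP position; "ee_rot": TCP orientation; "wrist_force": force on the tool from outside, world axes, zero at the start; "moment": the same for the moment, N m; "grip_width": finger opening in m; "grip_force": force on a finger pad.
Only numpy, scipy, OpenCV 4.12 (cv2) and the standard library are available. Lean on these libraries where they do the work, as an engineer would, in place of code of your own. Each camera call takes 0.05 s, during which the arm holds its last target. There are 200 camera calls.

## Working session

There is one attempt and no reset: what is moved stays moved. The work goes in short steps, Python scripts to look and compute and a tool call to move; the robot and the scene stay as the last step left them, time stands still between calls to the robot, and variables do not carry over. Pictures are saved under pics/ and viewed, at most 10 in all, crops included, and the job is handed in when it is done.

Besides the shell and the picture viewer there is one more tool, called after "Call:" as a command line: name --argument value ..., lists and objects as JSON in quotes. send_rows: Moves the arm, as the interface text tells. Its arguments: {"type":"object","properties":{"steps":{"type":"array"},"grip_force":{"type":"number"}},"required":["steps"]}

```bash
mkdir -p pics; cat > h.py <<'E'
import numpy as np, cv2
from bench import arm, eyes
def ray(f,uv,z):
    K=np.array(f["camera_matrix"]);d=np.array(f["dist_coeffs"]);V=np.array(f["view"])
    p=cv2.undistortPoints(np.array(uv,float).reshape(-1,1,2),K,d).reshape(-1,2)
    D=np.c_[p[:,0],-p[:,1],-np.ones(len(p))]@V[:3,:3]
    C=-V[:3,:3].T@V[:3,3]
    return C+D*((z-C[2])/D[:,2])[:,None]
def proj(f,P):
    V=np.array(f["view"]);c=np.atleast_2d(P)@V[:3,:3].T+V[:3,3]
    c=c*[1,-1,-1]
    return cv2.projectPoints(c,np.zeros(3),np.zeros(3),np.array(f["camera_matrix"]),np.array(f["dist_coeffs"]))[0].reshape(-1,2)
E
python3 - <<'E'
from h import *
import pickle
print(arm.sense())
for n in("scene","top"):
    f=eyes.grab_frame(n);pickle.dump(f,open(n+'.pkl','wb'))
    V=np.array(f["view"]);print(n,-V[:3,:3].T@V[:3,3])
    cv2.imwrite(f"pics/{n}0.png",cv2.resize(f["img"][:,:,::-1],(800,600),interpolation=cv2.INTER_CUBIC))
E
```

```text
{'t': 0.0, 'joints': array([-1.32209313e+00,  3.59506613e-01,  1.51139190e+00, -3.45998388e-05,
        1.27255419e+00, -1.15106128e-01]), 'joint_velocities': array([-0.00065204,  0.00112248,  0.00067462, -0.00058418, -0.0001431 ,
       -0.00061266]), 'joint_torque': array([-4.09780070e-03, -5.15380454e+01, -2.70736706e+01,  6.70241215e-02,
        3.49774095e-02, -1.35817827e-04]), 'ee_pos': array([ 0.21330816, -0.56006228,  0.2218241 ]), 'ee_rot': array([-3.13974112e+00, -1.80795338e-04,  3.63819354e-01]), 'wrist_force': array([0.55522394, 0.1165886 , 0.52337998]), 'moment': array([ 0.00830755, -0.03587803, -0.01938672]), 'grip_force': 0.0, 'grip_width': 0.08787778850451447}
scene [1.17436122 0.43233148 0.75273792]
top [0.37412171 0.03731653 1.04689953]
```

View pics/top0.png

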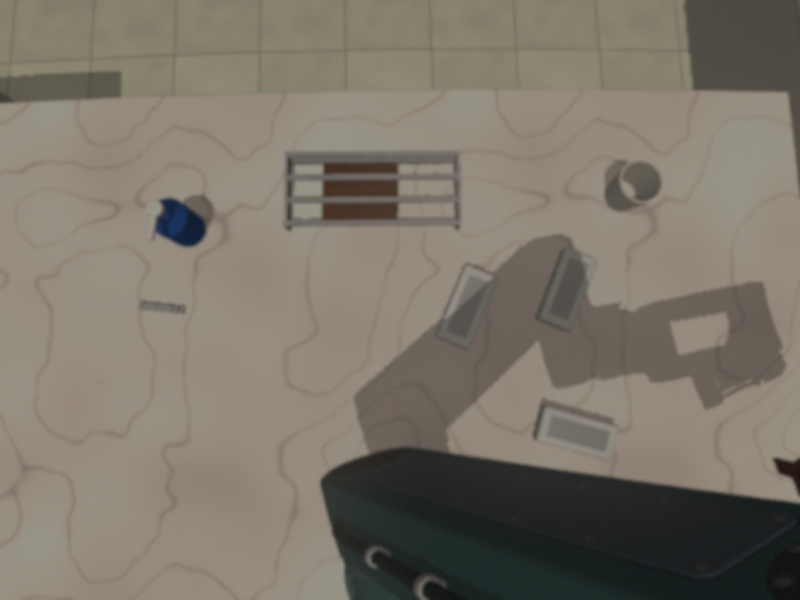

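View pics/scene0.png

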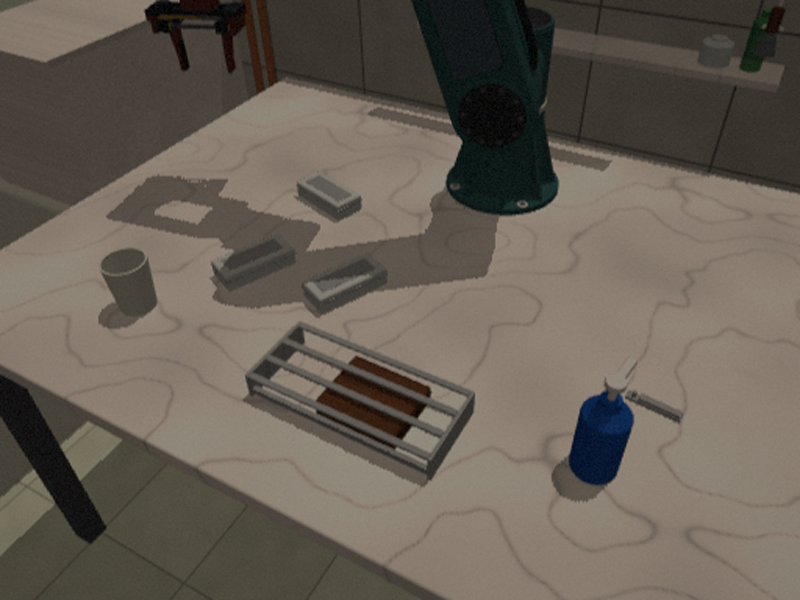

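The top view (800x600 pixels, up = +x, left = +y) shows three tin-like boxes at (466,306), (567,290) and (577,430). The one at (466,306) is farthest to the robot's left (+y), so it is the tin. The rack spans (287..459, 152..230) with the case at (322..398). The wider gap is on the right, at about x 398..457. The scene view agrees: the tin is at (345,284). Next I'll measure it and confirm in a crop.

```bash
python3 - <<'E'
from h import *
import pickle
f=pickle.load(open('top.pkl','rb'));im=f["img"]
hsv=cv2.cvtColor(cv2.GaussianBlur(im,(3,3),0),cv2.COLOR_RGB2HSV)
print("sat tin/marble/shadow",[hsv[int(v*.64),int(u*.64)].tolist() for u,v in((466,306),(460,340),(485,280),(300,270),(520,300),(567,290),(577,430))])
m=((hsv[...,1]<26)).astype(np.uint8)*255
m=cv2.morphologyEx(m,cv2.MORPH_OPEN,np.ones((3,3)));m[:140]=0
cs,_=cv2.findContours(m,cv2.RETR_EXTERNAL,cv2.CHAIN_APPROX_NONE)
vis=im.copy()
for c in cs:
    if 300<cv2.contourArea(c)<6000:
        h=cv2.convexHull(c).reshape(-1,2)
        P=ray(f,h,.034)[:,:2]
        r=cv2.minAreaRect((P*1000).astype(np.float32));print((c.reshape(-1,2).mean(0)/.64).round(),r)
        cv2.polylines(vis,[h.reshape(-1,1,2)],True,(255,0,0),1)
x0,y0,x1,y1=170,85,405,300
cv2.imwrite("pics/crop.png",cv2.resize(vis[y0:y1,x0:x1,::-1],None,fx=2.75,fy=2.75,interpolation=cv2.INTER_CUBIC)) if 0 else cv2.imwrite("pics/crop.png",cv2.resize(np.hstack([im[90:240,170:400,::-1]]),None,fx=3.45,fy=3.45,interpolation=cv2.INTER_CUBIC))
cv2.imwrite("pics/mask.png",cv2.resize(np.vstack([vis[140:300,170:405,::-1],cv2.merge([m]*3)[140:300,170:405]]),None,fx=1.85,fy=1.85))
# rack/case
b=((hsv[...,0]<12)&(hsv[...,1]>110)).astype(np.uint8);b[:95]=0;b[150:]=0
ys,xs=np.nonzero(b);k=(xs>180)&(xs<300);print('case px',xs[k].min(),xs[k].max(),ys[k].min(),ys[k].max())
E
```

```text
sat tin/marble/shadow [[17, 26, 88], [21, 25, 103], [18, 25, 131], [16, 39, 150], [14, 41, 107], [15, 25, 83], [18, 27, 114]]
[786. 574.] ((-31.912734985351562, -646.6542358398438), (60.181888580322266, 99.41780853271484), 88.52506256103516)
[383. 559.] ((21.746871948242188, 40.22199249267578), (239.43148803710938, 48.93114471435547), 57.48925018310547)
[466. 309.] ((443.50323486328125, -100.07989501953125), (50.926876068115234, 118.15984344482422), 67.05057525634766)
case px 209 251 106 138
```

View pics/crop.png

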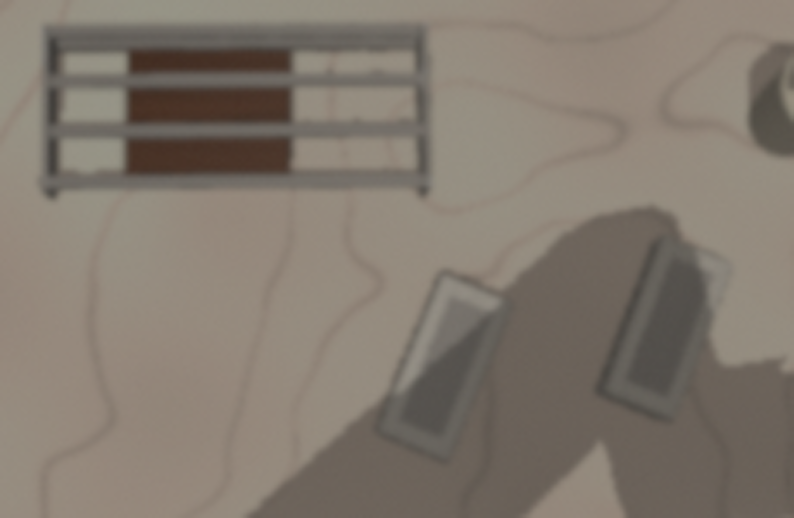

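View pics/mask.png

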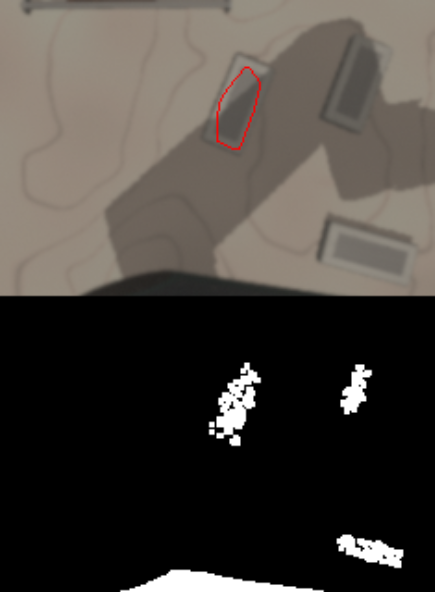

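The crop confirms it: the tin, half in shadow, has crop corners near (445,272), (507,298), (447,460) and (378,430). The gap to the right of the case runs from crop x 291 to 418. The saturation mask is ragged, so I'll use these edge points instead.

```bash
python3 - <<'E'
from h import *
import pickle
f=pickle.load(open('top.pkl','rb'));s=pickle.load(open('scene.pkl','rb'))
C=lambda L:(np.array(L,float)+.5)/3.45-.5+[170,90]
np.set_printoptions(precision=4,suppress=True)
a=ray(f,C([(507,298),(447,460)]),.034);b=ray(f,C([(445,272),(378,430)]),.0)
print('tin R top',a,'L bottom',b,'L as top',ray(f,C([(447,274),(384,428)]),.034),sep='\n')
for e in(a,b):print('len',np.linalg.norm(e[0]-e[1]),'yaw',np.degrees(np.arctan2(*(e[0]-e[1])[1::-1])))
print('rack top corners outer BL BR FR FL',ray(f,C([(42,25),(429,25),(428,190),(40,190)]),.044))
print('cheek bottoms front',ray(f,C([(52,196),(423,196)]),0))
print('inner cheeks top',ray(f,C([(60,110),(417,110)]),.044))
print('case L/R edges top (back, front)',ray(f,C([(129,52),(126,172),(292,52),(291,172)]),.032))
print('case R edge rows bottom?',ray(f,C([(292,52),(291,172)]),0))
# scene cross-check (800x600 -> 512x384)
S=lambda L:(np.array(L,float)+.5)*.64-.5
print('scene tin top corners',ray(s,S([(303,283),(369,258),(387,271),(317,301)]),.034))
print('scene rack top corners',ray(s,S([(301,323),(474,394),(430,462),(247,377)]),.044))
E
```

```text
tin R top
[[ 0.4986 -0.1535  0.034 ]
 [ 0.3749 -0.1023  0.034 ]]
L bottom
[[ 0.5248 -0.1107  0.    ]
 [ 0.4    -0.053   0.    ]]
L as top
[[ 0.5183 -0.1074  0.034 ]
 [ 0.4006 -0.0547  0.034 ]]
len 0.13389504062466384 yaw -22.46891477271823
len 0.13750376082477125 yaw -24.81186133724722
rack top corners outer BL BR FR FL [[ 0.7197  0.2025  0.044 ]
 [ 0.7141 -0.0994  0.044 ]
 [ 0.5826 -0.0937  0.044 ]
 [ 0.589   0.2044  0.044 ]]
cheek bottoms front [[ 0.5933  0.2022  0.    ]
 [ 0.5869 -0.0952  0.    ]]
inner cheeks top [[ 0.6514  0.1887  0.044 ]
 [ 0.6459 -0.0874  0.044 ]]
case L/R edges top (back, front) [[0.7003 0.1362 0.032 ]
 [0.6042 0.1396 0.032 ]
 [0.6978 0.0081 0.032 ]
 [0.6015 0.0113 0.032 ]]
case R edge rows bottom? [[0.708  0.0072 0.    ]
 [0.6086 0.0105 0.    ]]
scene tin top corners [[ 0.4976 -0.1527  0.034 ]
 [ 0.3869 -0.0902  0.034 ]
 [ 0.4039 -0.0438  0.034 ]
 [ 0.5247 -0.1054  0.034 ]]
scene rack top corners [[ 0.5883 -0.0903  0.044 ]
 [ 0.5943  0.2057  0.044 ]
 [ 0.7223  0.2037  0.044 ]
 [ 0.7169 -0.0922  0.044 ]]
```

```bash
cat >> h.py <<'E'
from scipy.spatial.transform import Rotation as Ro
def plan(p,yaw,n,p0=None,y0=None):
    s=arm.sense();p0=s["ee_pos"] if p0 is None else np.array(p0);y0=s["ee_rot"][2] if y0 is None else y0
    tot=np.array(p)-p0;dy=yaw-y0
    for i in range(n):
        R=Ro.from_euler('xyz',[np.pi,0,y0+dy*i/n]).as_matrix()
        print([np.round(R.T@tot/n*1000,1).tolist(),[0,0,round(-dy/n,4)],1],end=',')
    print()
E
python3 -c "
from h import *
plan([.4038,-.0792,.10],-.436,10)"
```

```text
[[34.9, -38.2, 12.2], [0, 0, np.float64(0.08)], 1],[[31.8, -40.8, 12.2], [0, 0, np.float64(0.08)], 1],[[28.4, -43.2, 12.2], [0, 0, np.float64(0.08)], 1],[[24.8, -45.4, 12.2], [0, 0, np.float64(0.08)], 1],[[21.1, -47.2, 12.2], [0, 0, np.float64(0.08)], 1],[[17.3, -48.8, 12.2], [0, 0, np.float64(0.08)], 1],[[13.3, -50.0, 12.2], [0, 0, np.float64(0.08)], 1],[[9.3, -50.9, 12.2], [0, 0, np.float64(0.08)], 1],[[5.2, -51.5, 12.2], [0, 0, np.float64(0.08)], 1],[[1.1, -51.7, 12.2], [0, 0, np.float64(0.08)], 1],
```

Call:
send_rows --steps '[[[35, -38, 12], [0, 0, 0.08], 1], [[32, -41, 12], [0, 0, 0.08], 1], [[28, -43, 12], [0, 0, 0.08], 1], [[25, -45, 12], [0, 0, 0.08], 1], [[21, -47, 12], [0, 0, 0.08], 1], [[17, -49, 12], [0, 0, 0.08], 1], [[13, -50, 12], [0, 0, 0.08], 1], [[9, -51, 12], [0, 0, 0.08], 1], [[5, -51, 12], [0, 0, 0.08], 1], [[1, -52, 12], [0, 0, 0.08], 1]]'

```text
t: 1.35
ee_pos: [0.4032, -0.0786, 0.1023]
ee_rot: [-3.141, -0.0, -0.439]
wrist_force: [0.1, 0.2, 0.2]
grip_width: 0.0882
grip_force: 0.0
```

Call:
send_rows --steps '[[[0, 0, 0], [0, 0, 0], 1], [[0, 0, 0], [0, 0, 0], 1]]'

```text
t: 1.6
ee_pos: [0.4027, -0.0803, 0.1026]
ee_rot: [3.141, 0.0, -0.434]
wrist_force: [-0.1, 1.1, 0.3]
grip_width: 0.0878
grip_force: 0.0
```

```bash
python3 - <<'E'
from h import *
import pickle
s=arm.sense();print(s["ee_pos"],s["ee_rot"],s["t"],s["joints"])
f=eyes.grab_frame("scene");pickle.dump(f,open('scene1.pkl','wb'))
print(proj(f,s["ee_pos"]))
cv2.imwrite("pics/s1.png",cv2.resize(f["img"][110:250,110:300,::-1],None,fx=4.2,fy=4.2,interpolation=cv2.INTER_CUBIC))
E
```

```text
[ 0.40269265 -0.08029571  0.10262477] [ 3.14125466e+00  3.64054639e-04 -4.34049933e-01] 1.6 [-3.65114244e-01  2.60088989e-01  2.04197713e+00 -4.19179659e-04
  8.39913047e-01  1.64001183e+00]
[[234.68705808 148.30273379]]
```

View pics/s1.png

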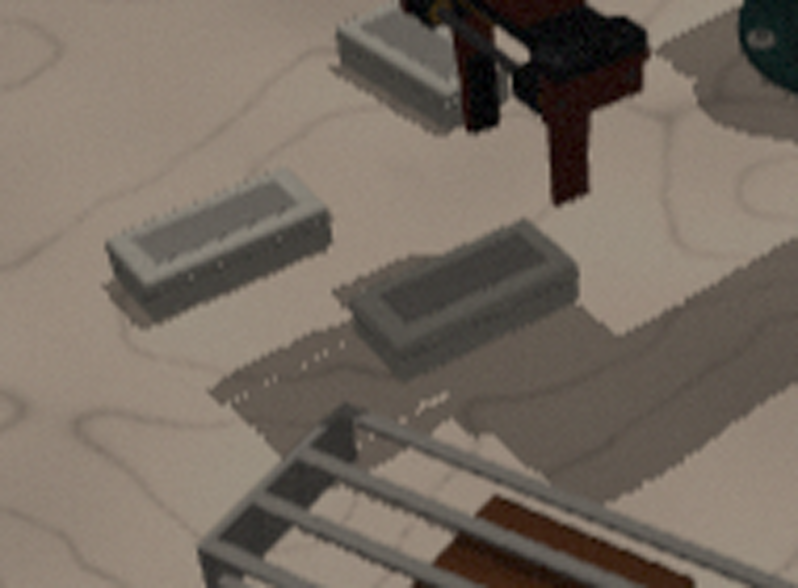

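The tin sits at crop centre (465,290), in front of the rack and clear of the fingers. The fingertips are at crop (482,128) and (570,200). I'll re-measure the tin's top face from this view.

```bash
python3 - <<'E'
from h import *
import pickle
f=pickle.load(open('scene1.pkl','rb'))
C=lambda L:(np.array(L,float)+.5)/4.2-.5+[110,110]
T=ray(f,C([(350,300),(525,219),(580,266),(402,347)]),.034);B=ray(f,C([(405,379),(577,301)]),0)
print(T,T.mean(0),B)
for e in (T[1]-T[0],T[2]-T[3],B[1]-B[0]):print(np.linalg.norm(e),np.degrees(np.arctan2(-e[1],-e[0])))
print('widths',np.linalg.norm(T[0]-T[3]),np.linalg.norm(T[1]-T[2]))
# finger tips as seen
print('tips',proj(f,np.array([[.4027,-.0803,.1026]])+np.array([[np.sin(.434),np.cos(.434),0]])*np.array([[.05],[-.05]])))
print(C([(482,128),(570,200)]))
E
```

```text
[[ 0.49890826 -0.15423217  0.034     ]
 [ 0.37627631 -0.10102409  0.034     ]
 [ 0.40246797 -0.04397879  0.034     ]
 [ 0.52089578 -0.09998161  0.034     ]] [ 0.44963708 -0.09980417  0.034     ] [[ 0.51430412 -0.1062948   0.        ]
 [ 0.39860731 -0.04984436  0.        ]]
0.1336775719008266 -23.45526592305972
0.13100176574089187 -25.30879778242891
0.12873385049848085 -26.00853336296236
widths 0.0585369543749025 0.06277077275714003
tips [[245.65244518 157.37989202]
 [224.30147903 139.72653397]]
[[224.38095238 140.0952381 ]
 [245.33333333 157.23809524]]
```

The size (about 133 x 61 mm) and pose agree with the earlier measurement, and the tool is already above the tin's near end. Descending and gripping.

Call:
send_rows --steps '[[[0, -1, 40], [0, 0, 0], 1], [[0, 0, 35], [0, 0, 0], 1], [[0, 0, 15], [0, 0, 0], 1], [[0, 0, 7], [0, 0, 0], 1], [[0, 0, 0], [0, 0, 0], 1], [[0, 0, 0], [0, 0, 0], 0], [[0, 0, 0], [0, 0, 0], 0], [[0, 0, 0], [0, 0, 0], 0], [[0, 0, 0], [0, 0, 0], 0]]' --grip_force 15

```text
t: 2.78
ee_pos: [0.4034, -0.0793, 0.0061]
ee_rot: [3.141, -0.001, -0.436]
wrist_force: [-2.5, -1.8, 6.5]
grip_width: 0.0621
grip_force: 14.9
```

Call:
send_rows --steps '[[[0, 0, 0], [0, 0, 0], 0], [[0, 0, 0], [0, 0, 0], 0]]'

```text
t: 3.02
ee_pos: [0.4034, -0.0794, 0.0061]
ee_rot: [3.141, -0.001, -0.436]
wrist_force: [-0.9, -1.3, 7.3]
grip_width: 0.0624
grip_force: 14.9
```

```bash
python3 -c "
from h import *
plan([.4547,-.0370,.0061],-.019,10)"
```

```text
[[2.9, -6.0, 0.0], [0, 0, np.float64(-0.0417)], 1],[[3.1, -5.9, 0.0], [0, 0, np.float64(-0.0417)], 1],[[3.3, -5.7, 0.0], [0, 0, np.float64(-0.0417)], 1],[[3.6, -5.6, 0.0], [0, 0, np.float64(-0.0417)], 1],[[3.8, -5.4, 0.0], [0, 0, np.float64(-0.0417)], 1],[[4.0, -5.3, 0.0], [0, 0, np.float64(-0.0417)], 1],[[4.3, -5.1, 0.0], [0, 0, np.float64(-0.0417)], 1],[[4.5, -4.9, 0.0], [0, 0, np.float64(-0.0417)], 1],[[4.7, -4.7, 0.0], [0, 0, np.float64(-0.0417)], 1],[[4.9, -4.5, 0.0], [0, 0, np.float64(-0.0417)], 1],
```

Call:
send_rows --steps '[[[3, -6, 0], [0, 0, -0.042], 0], [[3, -6, 0], [0, 0, -0.042], 0], [[3.5, -5.5, 0], [0, 0, -0.042], 0], [[3.5, -5.5, 0], [0, 0, -0.042], 0], [[4, -5.5, 0], [0, 0, -0.042], 0], [[4, -5.5, 0], [0, 0, -0.042], 0], [[4, -5, 0], [0, 0, -0.042], 0], [[4.5, -5, 0], [0, 0, -0.042], 0], [[4.5, -4.5, 0], [0, 0, -0.042], 0], [[5, -4.5, 0], [0, 0, -0.04], 0]]'

```text
t: 4.28
ee_pos: [0.4536, -0.0372, 0.0061]
ee_rot: [3.141, 0.001, -0.017]
wrist_force: [-2.9, -4.4, 10.0]
grip_width: 0.0621
grip_force: 15.0
```

Call:
send_rows --steps '[[[0, 0, 0], [0, 0, 0], 0], [[0, 0, 0], [0, 0, 0], 0]]'

```text
t: 4.53
ee_pos: [0.4545, -0.0368, 0.0061]
ee_rot: [-3.141, -0.0, -0.017]
wrist_force: [-1.8, 1.2, 6.8]
grip_width: 0.0623
grip_force: 14.9
```

```bash
python3 - <<'E'
from h import *
import pickle
s=arm.sense();print(s["ee_pos"],s["ee_rot"],s["t"],s["wrist_force"])
f=eyes.grab_frame("scene");pickle.dump(f,open('scene2.pkl','wb'))
g=eyes.grab_frame("top");pickle.dump(g,open('top2.pkl','wb'))
a=cv2.resize(f["img"][150:310,140:310,::-1],(400,376),interpolation=cv2.INTER_CUBIC)
b=cv2.resize(g["img"][90:250,170:340,::-1],(400,376),interpolation=cv2.INTER_CUBIC)
cv2.imwrite("pics/s2.png",np.hstack([a,b]))
E
```

```text
[ 0.4545095  -0.03682135  0.00612249] [-3.14145478e+00 -3.67269517e-04 -1.74868615e-02] 4.525 [-1.80219866  1.19969407  6.8159832 ]
```

View pics/s2.png

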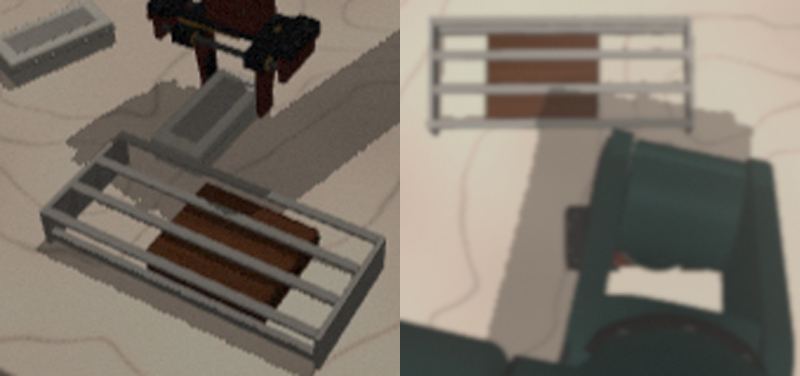

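The left panel (scene) shows the tin in the fingers, roughly in line with the gap between the right cheek and the case. The tin's far end is near (151,145)..(201,160), the right cheek top near (123,134), and the case's right edge runs (205,184) to (150,238). I'll check the lateral margins in this one view.

```bash
python3 - <<'E'
from h import *
import pickle
f=pickle.load(open('scene2.pkl','rb'))
C=lambda L:(np.array(L,float)+.5)/[2.353,2.35]-.5+[140,150]
np.set_printoptions(precision=4,suppress=True)
print('tin far R,L, near R',ray(f,C([(151,145),(202,161),(213,73)]),.034))
print('rack FR FL BL BR',ray(f,C([(123,134),(384,237),(316,344),(42,212)]),.044))
print('case R edge front, back',ray(f,C([(204,184),(149,240)]),.032))
print('inner cheek foot R?',ray(f,C([(128,158)]),.04))
E
```

```text
tin far R,L, near R [[ 0.5813 -0.0629  0.034 ]
 [ 0.5766 -0.0039  0.034 ]
 [ 0.4523 -0.068   0.034 ]]
rack FR FL BL BR [[ 0.5894 -0.0909  0.044 ]
 [ 0.5909  0.2035  0.044 ]
 [ 0.7245  0.2026  0.044 ]
 [ 0.7145 -0.0951  0.044 ]]
case R edge front, back [[0.6015 0.014  0.032 ]
 [0.6875 0.0075 0.032 ]]
inner cheek foot R? [[ 0.6129 -0.0685  0.04  ]]
```

Margins are about 15 to 20 mm on each side. Sliding in along the rack axis.

Call:
send_rows --steps '[[[5, 0, 0], [0, 0, 0], 0], [[10, 0, 0], [0, 0, 0], 0], [[10, 0, 0], [0, 0, 0], 0], [[10, 0, 0], [0, 0, 0], 0], [[10, 0, 0], [0, 0, 0], 0], [[10, 0, 0], [0, 0, 0], 0], [[10, 0, 0], [0, 0, 0], 0]]'

```text
t: 5.5
ee_pos: [0.5152, -0.0374, 0.0057]
ee_rot: [-3.14, 0.008, -0.018]
wrist_force: [-9.0, 0.4, 12.9]
grip_width: 0.0624
grip_force: 14.9
```

Call:
send_rows --steps '[[[10, 0, 0], [0, 0, 0], 0], [[10, 0, 0], [0, 0, 0], 0], [[10, 0, 0], [0, 0, 0], 0], [[5, 0, 0], [0, 0, 0], 0], [[0, 0, 0], [0, 0, 0], 0], [[0, 0, 0], [0, 0, 0], 0]]'

```text
t: 6.25
ee_pos: [0.554, -0.0386, 0.0057]
ee_rot: [-3.141, 0.001, -0.018]
wrist_force: [-2.0, 2.0, 5.1]
grip_width: 0.0619
grip_force: 14.9
```

Call:
send_rows --steps '[[[0, 0, 0], [0, 0, 0], 1], [[0, 0, 0], [0, 0, 0], 1], [[0, 0, 0], [0, 0, 0], 1], [[0, 0, -25], [0, 0, 0], 1], [[0, 0, -25], [0, 0, 0], 1], [[-15, 0, 0], [0, 0, 0], 1], [[-35, 0, 0], [0, 0, 0], -0.4], [[0, 0, 0], [0, 0, 0], -0.4], [[0, 0, 0], [0, 0, 0], -0.4]]'

```text
t: 7.38
ee_pos: [0.5042, -0.0381, 0.0552]
ee_rot: [-3.141, 0.0, -0.018]
wrist_force: [0.5, 0.5, -0.4]
grip_width: 0.0612
grip_force: 0.0
```

```bash
python3 - <<'E'
from h import *
import pickle
s=arm.sense();print(s["ee_pos"],s["ee_rot"],s["t"],s["grip_width"])
f=eyes.grab_frame("scene");pickle.dump(f,open('scene3.pkl','wb'))
cv2.imwrite("pics/s3.png",cv2.resize(f["img"][150:310,140:310,::-1],None,fx=3.7,fy=3.7,interpolation=cv2.INTER_CUBIC))
E
```

```text
[ 0.50419574 -0.0380933   0.05518098] [-3.14148782e+00  1.25809997e-04 -1.84202854e-02] 7.375 0.0612479560243776
```

View pics/s3.png

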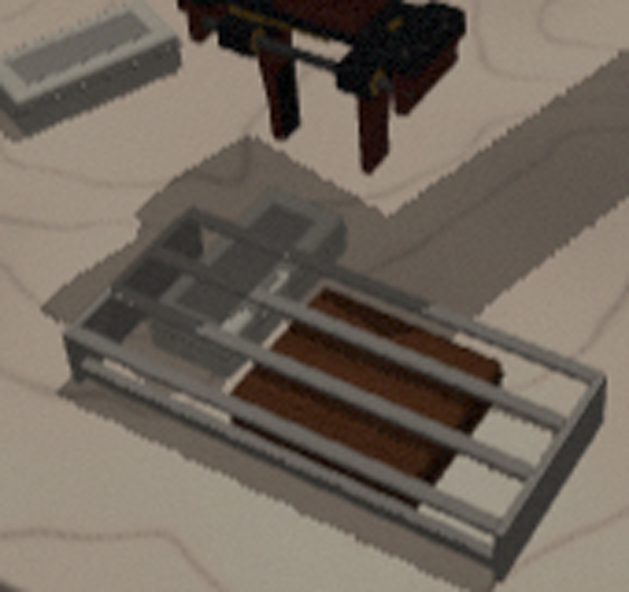

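The tin lies straight in the gap. Its near end is at about crop (280,190)..(345,222), clear of both the case and the cheek. Next I'll lower the part-closed fingers behind it and push.

Call:
send_rows --steps '[[[0, 0, 0], [0, 0, 0], -0.4], [[0, 0, 0], [0, 0, 0], -0.4], [[0, 0, 20], [0, 0, 0], -0.4], [[0, 0, 20], [0, 0, 0], -0.4], [[0, 0, 7], [0, 0, 0], -0.4], [[0, 0, 0], [0, 0, 0], -0.4], [[10, 0, 0], [0, 0, 0], -0.4], [[5, 0, 0], [0, 0, 0], -0.4], [[5, 0, 0], [0, 0, 0], -0.4]]'

```text
t: 8.55
ee_pos: [0.5252, -0.0385, 0.0091]
ee_rot: [3.141, -0.001, -0.018]
wrist_force: [-1.9, -0.7, 1.5]
grip_width: 0.0262
grip_force: 0.9
```

Call:
send_rows --steps '[[[5, 0, 0], [0, 0, 0], -0.4], [[5, 0, 0], [0, 0, 0], -0.4], [[5, 0, 0], [0, 0, 0], -0.4], [[5, 0, 0], [0, 0, 0], -0.4]]'

```text
t: 9.05
ee_pos: [0.5446, -0.0387, 0.0086]
ee_rot: [-3.141, 0.0, -0.018]
wrist_force: [-1.1, -0.2, -0.3]
grip_width: 0.0262
grip_force: 0.7
```

Call:
send_rows --steps '[[[3, 0, 0], [0, 0, 0], -0.4], [[3, 0, 0], [0, 0, 0], -0.4], [[3, 0, 0], [0, 0, 0], -0.4]]'

```text
t: 9.43
ee_pos: [0.5535, -0.0389, 0.0086]
ee_rot: [-3.141, 0.0, -0.018]
wrist_force: [-0.6, 1.1, -1.3]
grip_width: 0.0263
grip_force: 0.3
```

Now in small steps until the rail answers.

Call:
send_rows --steps '[[[2, 0, 0], [0, 0, 0], -0.4], [[2, 0, 0], [0, 0, 0], -0.4], [[0, 0, 0], [0, 0, 0], -0.4]]'

```text
t: 9.8
ee_pos: [0.5578, -0.039, 0.0087]
ee_rot: [-3.142, -0.001, -0.018]
wrist_force: [-2.0, -0.8, 0.4]
grip_width: 0.0263
grip_force: 0.2
```

Call:
send_rows --steps '[[[1.5, 0, 0], [0, 0, 0], -0.4], [[1, 0, 0], [0, 0, 0], -0.4], [[0, 0, 0], [0, 0, 0], -0.4]]'

```text
t: 10.18
ee_pos: [0.5604, -0.0391, 0.0087]
ee_rot: [-3.142, -0.001, -0.018]
wrist_force: [-1.0, 0.7, 0.0]
grip_width: 0.0263
grip_force: 0.1
```

Call:
send_rows --steps '[[[1, 0, 0], [0, 0, 0], -0.4], [[1, 0, 0], [0, 0, 0], -0.4], [[0, 0, 0], [0, 0, 0], -0.4]]'

```text
t: 10.55
ee_pos: [0.5604, -0.039, 0.0085]
ee_rot: [-3.141, 0.003, -0.018]
wrist_force: [-5.1, -1.4, 3.7]
grip_width: 0.0265
grip_force: 2.4
```

Call:
send_rows --steps '[[[1, 0, 0], [0, 0, 0], -0.4], [[1, 0, 0], [0, 0, 0], -0.4], [[0, 0, 0], [0, 0, 0], -0.4]]'

```text
t: 10.92
ee_pos: [0.5604, -0.0389, 0.0084]
ee_rot: [-3.141, 0.006, -0.018]
wrist_force: [-8.7, -1.8, 6.4]
grip_width: 0.0266
grip_force: 4.4
```

The push stalls at x = 0.5604 with force building, so the tin is home, as predicted (0.561). One more firm press, then back off.

Call:
send_rows --steps '[[[1.5, 0, 0], [0, 0, 0], -0.4], [[0, 0, 0], [0, 0, 0], -0.4], [[-5, 0, 0], [0, 0, 0], -0.4], [[-15, 0, 0], [0, 0, 0], -0.4], [[-30, 0, -5], [0, 0, 0], -0.4], [[-20, 0, -40], [0, 0, 0], -0.4], [[-20, 0, -50], [0, 0, 0], -0.4], [[0, 0, -50], [0, 0, 0], -0.4], [[0, 0, 0], [0, 0, 0], -0.4]]'

```text
t: 12.05
ee_pos: [0.4782, -0.0381, 0.1573]
ee_rot: [3.14, -0.009, -0.018]
wrist_force: [-0.2, -0.0, -0.5]
grip_width: 0.0265
grip_force: 0.0
```

```bash
python3 - <<'E'
from h import *
s=arm.sense();print(s["ee_pos"],s["t"],s["wrist_force"])
f=eyes.grab_frame("scene")
np.set_printoptions(precision=1,suppress=True)
x0,y0=140,150
import pickle;pickle.dump(f,open('scene4.pkl','wb'))
cv2.imwrite("pics/s4.png",cv2.resize(f["img"][150:310,140:310,::-1],None,fx=3.7,fy=3.7,interpolation=cv2.INTER_CUBIC))
# expected tin top corners, near end, home: rack (.653,.055) yaw -.019
c,s_=np.cos(-.019),np.sin(-.019)
for xr,yr in((-.08,-.125),(-.08,-.063),(.055,-.125),(.055,-.063)):
    print((proj(f,[.653+c*xr-s_*yr,.055+s_*xr+c*yr,.034])-[x0,y0])*3.7)
a=pickle.load(open('scene.pkl','rb'))["img"].astype(int);d=np.abs(a-f["img"]).max(2)
for n,(u0,v0,u1,v1) in dict(pump=(360,225,410,315),clipper=(400,245,440,272),cup=(60,155,105,205)).items():print(n,(d[v0:v1,u0:u1]>40).sum())
E
```

```text
[ 0.47823185 -0.03810326  0.15734383] 12.05 [-0.17084539 -0.00862907 -0.53141841]
[[238.6 214.7]]
[[317.2 246.5]]
[[108.5 348.2]]
[[191.1 386.4]]
pump 0
clipper 0
cup 0
```

View pics/s4.png

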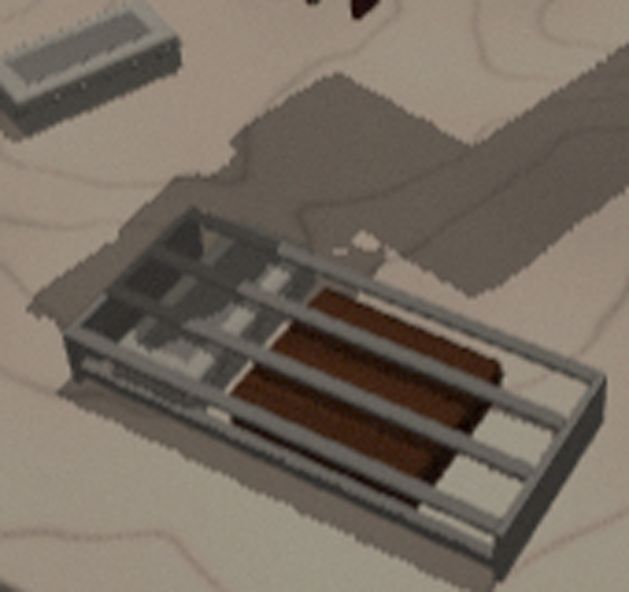

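The pump, clipper and cup are unchanged, and the case looks unmoved. The near end, expected at about (239,215)..(317,246), is in shadow and unclear, so I'll take an enlarged, brightened crop from both cameras.

```bash
python3 - <<'E'
from h import *
import pickle
f=eyes.grab_frame("scene");g=eyes.grab_frame("top");pickle.dump(g,open('top4.pkl','wb'))
br=lambda i:np.clip(255*(i/255.*1.6)**.7,0,255).astype(np.uint8)
a=cv2.resize(br(f["img"][195:265,155:235,::-1]),(457,400),interpolation=cv2.INTER_CUBIC)
b=cv2.resize(br(g["img"][90:160,240:300,::-1]),(343,400),interpolation=cv2.INTER_CUBIC)
cv2.imwrite("pics/s5.png",np.hstack([a,b]))
c,s_=np.cos(-.019),np.sin(-.019)
for xr,yr in((-.08,-.125),(-.08,-.063),(.055,-.125),(.055,-.063),(-.065,-.145),(-.065,-.04)):
    P=[.653+c*xr-s_*yr,.055+s_*xr+c*yr,.034 if xr!=-.065 else .044]
    print(xr,yr,((proj(f,P)-[155,195])*5.714).round(),((proj(g,P)-[240,90])*5.714+[457,0]).round())
E
```

```text
-0.08 -0.125 [[283.  74.]] [[709. 343.]]
-0.08 -0.063 [[404. 124.]] [[577. 343.]]
0.055 -0.125 [[ 82. 281.]] [[704.  64.]]
0.055 -0.063 [[209. 340.]] [[574.  64.]]
-0.065 -0.145 [[221.  63.]] [[753. 307.]]
-0.065 -0.04 [[429. 148.]] [[528. 307.]]
```

View pics/s5.png

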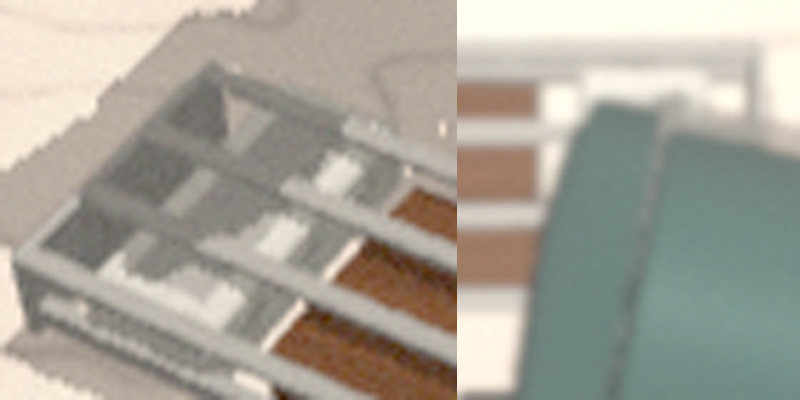

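The right panel shows the tin's far end at (585..710, 70), where home is predicted. The near end is hidden by the slat, shadow and arm, so I'll move the arm aside for a clear top view.

Call:
send_rows --steps '[[[-13, 46, -6], [0, 0, 0], -0.4], [[-13, 46, -6], [0, 0, 0], -0.4], [[-13, 46, -6], [0, 0, 0], -0.4], [[-13, 46, -6], [0, 0, 0], -0.4], [[-13, 46, -6], [0, 0, 0], -0.4], [[-13, 46, -6], [0, 0, 0], -0.4], [[-13, 46, -6], [0, 0, 0], -0.4], [[-13, 46, -6], [0, 0, 0], -0.4], [[-13, 46, -6], [0, 0, 0], -0.4], [[-13, 46, -6], [0, 0, 0], -0.4]]'

```text
t: 13.45
ee_pos: [0.3359, -0.4956, 0.2111]
ee_rot: [-3.138, 0.002, -0.018]
wrist_force: [1.2, 0.4, 1.2]
grip_width: 0.0262
grip_force: 0.0
```

Call:
send_rows --steps '[[[0, 0, 0], [0, 0, 0], -0.4], [[0, 0, 0], [0, 0, 0], -0.4]]'

```text
t: 13.7
ee_pos: [0.3365, -0.4936, 0.2114]
ee_rot: [-3.138, 0.002, -0.019]
wrist_force: [-0.1, -0.3, -0.3]
grip_width: 0.0259
grip_force: 0.0
```

```bash
python3 - <<'E'
from h import *
import pickle
g=eyes.grab_frame("top");pickle.dump(g,open('top5.pkl','wb'));f=eyes.grab_frame("scene")
br=lambda i:np.clip(255*(i/255.*1.5)**.8,0,255).astype(np.uint8)
b=cv2.resize(br(g["img"][85:165,175:305,::-1]),None,fx=6,fy=6,interpolation=cv2.INTER_CUBIC)
cv2.imwrite("pics/t5.png",b)
c,s_=np.cos(-.019),np.sin(-.019)
for xr,yr in((-.08,-.125),(-.08,-.063),(.055,-.125),(.055,-.063)):
    P=[.653+c*xr-s_*yr,.055+s_*xr+c*yr,.034]
    print(((proj(g,P)-[175,85])*6).round())
hs=cv2.cvtColor(g["img"],cv2.COLOR_RGB2HSV);B=((hs[...,0]<12)&(hs[...,1]>110));B[:95]=0;B[150:]=0
ys,xs=np.nonzero(B);k=(xs>180)&(xs<300);print('case px',xs[k].min(),xs[k].max(),ys[k].min(),ys[k].max())
E
```

```text
[[654. 390.]]
[[516. 390.]]
[[650.  97.]]
[[513.  97.]]
case px 208 251 106 138
```

View pics/t5.png

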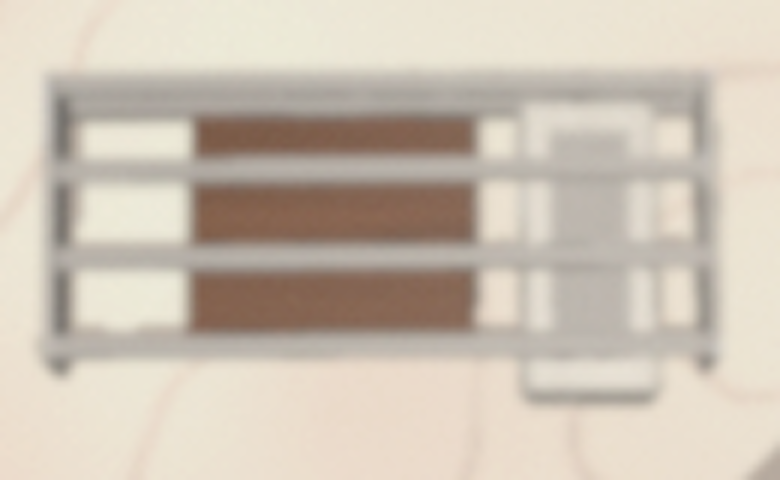

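The tin is straight in the gap, with its far end at the rail and its near end standing out (522..658, 395), as predicted for home (516..654, 390). The case is unmoved. Handing in.

```bash
python3 -c "
from h import *
print(arm.job_done())"
```

```text
the job is handed in; nothing more can be done
None
```

The tin is slid lengthwise under the rack, straight and home against the back rail, released and handed in at about 14 s, with the case, pump, cup and clipper unmoved in the pictures.

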